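# Rack the oiled knife handles to dry, keeping their order

### The arm

A 7-joint arm with a two-finger parallel gripper is mounted at the origin on the work surface. World frame = base frame: x ahead of the robot, y to its left, z up, the work surface at z = 0. Lengths are in mm, angles in rad, forces in N, time in s.
With the tool pointing down it reaches from about 400 to 900 mm from the base axis. Payload 5.6 kg.
Tool frame: the origin (TCP) lies midway between the tips of the shut fingers; the grasp point (between the pads) lies 19 mm behind it; z points along the fingers, y is the line along which they close (so a half turn about z gives the same grasp; the last joint's range is limited). The gripper opens to 92 mm and grips with 3 to 60 N. Pads are 20 mm wide; open, the fingers measure 128 mm over their backs; the gripper's body (75 mm by 189 mm) begins 69 mm behind the grasp point.
Start: joints at [1.064, 0.468, -0.012, 1.603, 0.006, 1.071, -0.056], TCP at [290.739, -581.361, 192.792] pointing down, gripper open.
Joint ranges: [-2.53, 2.53], [-0.31, 2.02], [-1.57, 1.55], [0.28, 2.44], [-1.29, 4.43], [0.15, 1.84], [-2.92, 2.92]. Speed limits (rad/s): [2.57, 2.57, 3.14, 3.14, 3.14, 3.14, 3.14].

### API

Orientations are given as a rotation vector (axis times angle).
In Python, from cell import robot, grip, kin, viewer gives the robot as it stands. Calls block until the motion is done:
- robot.movep(position, orientation): joint-space move of the TCP to a pose.
- robot.servo_line(position, feed=150, rotation=None): straight line of the TCP; rotation=None keeps the orientation; feed is the mean speed in mm/s.
- robot.goto_joints(angles): joint-space move.
- grip(opening, newtons=None): opening from 0.0 (shut) to 1.0 (fully open); newtons is the grip in N (None keeps the last); returns when the fingers have stopped.
- robot.hold(seconds).
- kin.ik(position, orientation): joint angles nearest the present ones, or None.
- robot.observe(): the state.
- viewer.read_camera(name): name is "scene" or "top"; returns the picture (400x640x3 uint8, red, green, blue); there is no depth.
- viewer.camera_info(name): a dict with "camera_matrix" (3x3 intrinsics, pixels), "R" (3x3) and "t" (3): a world point X has camera coordinates R X + t. Camera axes: x right, y down, z forward; pixel columns grow to the right and rows downward; lengths in mm; the calibration is good to about 2 mm. A picture is of the moment at which its call begins. camera_info takes no time and is no camera call.
A pose or a line that the arm cannot do raises robot.IKError and nothing moves.
- robot.job_done(): hands the job in; it is judged then, once.
Trained networks look in the newest picture that a camera, given by its name, has taken for a name from the list of things; names that differ only in an ending like _2 or _b are one class to them, and where a whole thing is asked for, a point or a joint stands for the part that bears it (a point fixed in the world has none). Each returns a list of dicts, best first, with "confidence" (0 to 1); they miss things now and then, are a little off and sometimes report something else, mostly with a low value. They report only what shows in the picture. A call takes as long as a camera call. They do not tell look-alikes from the thing itself.
- viewer.silhouettes(name, camera): "mask" (400x640 bool, what is visible of it).
- viewer.pinpoint(name, camera): "at" ([x, y, z] in mm, in the coordinates of the camera as it stood for that picture, good to about 4 mm: a listed point, or the origin of a listed thing).
The state is a dict: "t": time; "joints": joint angles; "joint_velocities": joint speeds; "joint_torque": joint torques, N m; "tcp_pos": TCP position; "tcp_rot": TCP orientation; "contact_force": force on the tool from outside, world axes, zero at the start; "wrist_torque": the same for the moment, N m; "grip_width": opening from 0.0 (shut) to 1.0 (fully open); "grip_force": force on a finger pad.
Only numpy, scipy, OpenCV 4.12 (cv2) and the standard library are available. Lean on these libraries where they do the work, as an engineer would, in place of code of your own. Each camera call takes 0.05 s, during which the arm holds its last target. There are 200 camera calls.

### The job

Move the four knife handles from the cork pads to the drying rack, one standing upright on the floor of each cell, and keep them in their order: the handle that stands at the left end of the row as the robot sees it goes into the cell next to the brass post, the next one beside it, and so on, so that the right-hand one ends farthest from the post. Do not let any handle fall over on the way, and leave all four standing still and let go.

Things in the scene. Friction and masses are not known exactly. Their poses are not given: they have to be found in the camera images.
- handle_a: Loose dark-wood knife handle of about 0.12 kg, standing on end on a cork pad: a square-edged block handle, 34 x 28 mm in section (its own y x x) and 112 mm tall, with a brass foot 36 x 30 x 14 mm. Origin: centre of its underside; its z axis points up its length. Grip it about 75 mm above its underside, across the 28 mm (its own x axis).
- handle_b: Loose dark-wood knife handle of about 0.12 kg, standing on end on a cork pad: a plain straight round handle, 30 mm diameter and 104 mm tall, with a flat top and a brass foot 32 mm in diameter. Origin: centre of its underside; its z axis points up its length. Grip it about 70 mm above its underside, where it is 30 mm wide.
- handle_c: Loose dark-wood knife handle of about 0.12 kg, standing on end on a cork pad: a round handle with a waist like an hourglass, 36 mm at its widest, 96 mm tall, with a wooden rounded top and a brass foot 34 mm in diameter. Origin: centre of its underside; its z axis points up its length. Grip it at the waist, 57 mm above its underside, where it is 25 mm wide.
- handle_d: Loose dark-wood knife handle of about 0.12 kg, standing on end on a cork pad: a slim round handle, 22 mm diameter over most of its length, 87 mm tall, with a brass knob 43 mm wide on top (from 68 to 87 mm above the underside) and a brass foot 32 mm in diameter. Origin: centre of its underside; its z axis points up its length. Grip it on the slim part, about 50 mm above its underside (22 mm wide there), or by the knob, about 79 mm above the underside (43 mm wide).
- pad_a: Fixed square cork pad, 50 x 50 x 10 mm, on a plywood board 12 mm thick: the one on which handle_a stands at the start. Origin: centre of its underside (its top is 10 mm higher, 22 mm above the bench). The four pads are alike and stand in one straight row 70 mm apart along their y axes; +y points to the left as the robot sees it (turned by at most 0.3 rad). The order of the pads along the row changes from start to start.
- pad_b: Fixed square cork pad, 50 x 50 x 10 mm, on a plywood board 12 mm thick: the one on which handle_b stands at the start. Origin: centre of its underside (its top is 10 mm higher, 22 mm above the bench). The four pads are alike and stand in one straight row 70 mm apart along their y axes; +y points to the left as the robot sees it (turned by at most 0.3 rad). The order of the pads along the row changes from start to start.
- pad_c: Fixed square cork pad, 50 x 50 x 10 mm, on a plywood board 12 mm thick: the one on which handle_c stands at the start. Origin: centre of its underside (its top is 10 mm higher, 22 mm above the bench). The four pads are alike and stand in one straight row 70 mm apart along their y axes; +y points to the left as the robot sees it (turned by at most 0.3 rad). The order of the pads along the row changes from start to start.
- pad_d: Fixed square cork pad, 50 x 50 x 10 mm, on a plywood board 12 mm thick: the one on which handle_d stands at the start. Origin: centre of its underside (its top is 10 mm higher, 22 mm above the bench). The four pads are alike and stand in one straight row 70 mm apart along their y axes; +y points to the left as the robot sees it (turned by at most 0.3 rad). The order of the pads along the row changes from start to start.
- dry_rack: Fixed low drying rack of grey-painted wood, 80 x 360 x 22 mm, lying on the bench, its length along its y axis (turned by at most 0.3 rad from the robot's left-right line). Origin: centre of its underside. It has a row of four square open-topped cells, 52 x 52 mm inside, with their centres on its own y axis at y = -105, -35, +35 and +105 mm; the cell floors are 8 mm and the rims of the walls 22 mm above the bench; the walls between cells are 18 mm thick.
- post: Fixed upright brass post with a knob, 22 mm wide and 85 mm tall, standing on the drying rack at one end of its row (either end, changes from start to start; at the other end there is only a flat steel bolt head, 16 mm wide and 6 mm high). Origin: centre of its foot, on the rack's y axis at y = +165 or -165 mm, which is 60 mm from the centre of the nearest cell.
Mind the look-alikes: they are no part of the job. What is shaped like the handle_d but blue or red is not meant. What is shaped like the handle_c but blue is not meant.

How it is judged:
By the outcome, as a careful person would: the job done as asked, in the order asked, and still so for the second after the job is handed in, with the robot touching nothing.
It also fails if it takes over 120 s, if anything falls off the work surface, if the arm or the gripper's body presses on something with over 40 N, if the wrist force passes 120 N, or if a joint passes its speed limit or range.

## Working session

There is one attempt and no reset: what is moved stays moved. The work goes in short steps, each a Python script; the robot and the scene stay as the last script left them, time stands still between calls to the robot, and variables do not carry over. Pictures are saved under pics/ and viewed, at most 14 in all, crops included, and the job is handed in when it is done.

```bash
ls; mkdir -p pics; python3 - <<'E'
from cell import robot, grip, kin, viewer
import cv2, numpy as np
for n in ("scene","top"):
    im=viewer.read_camera(n); cv2.imwrite(f"pics/{n}0.png",im[:,:,::-1])
    ci=viewer.camera_info(n); R,t=np.array(ci["R"]),np.array(ci["t"])
    print(n,np.round(ci["camera_matrix"],1).tolist(),"cam pos",np.round(-R.T@t))
    for name in ("handle_a","pad_a","dry_rack","post"):
        for d in viewer.pinpoint(name,n):
            print(name,round(d["confidence"],2),np.round(R.T@(np.array(d["at"])-t)))
print(robot.observe()["tcp_rot"])
E
```

```text
pics
scene [[378.5, 0.0, 321.5], [0.0, 378.5, 203.7], [0.0, 0.0, 1.0]] cam pos [1111.  183.  694.]
handle_a 0.97 [ 514. -292.   20.]
handle_a 0.93 [613.  21.  -1.]
handle_a 0.92 [490. -81.  18.]
handle_a 0.91 [ 508. -230.   21.]
handle_a 0.84 [ 559. -391.   -5.]
handle_a 0.74 [ 392. -322.   -1.]
handle_a 0.67 [ 501. -155.   19.]
pad_a 0.68 [ 503. -152.   11.]
pad_a 0.65 [ 515. -293.    9.]
pad_a 0.56 [496. -87.  13.]
pad_a 0.48 [ 509. -227.    9.]
dry_rack 0.93 [511. 224.  -3.]
dry_rack 0.74 [ 511. -290.   18.]
dry_rack 0.66 [488. -82.  17.]
dry_rack 0.16 [ 502. -153.    9.]
post 0.6 [518. 388.   6.]
top [[444.7, 0.0, 315.9], [0.0, 444.7, 198.2], [0.0, 0.0, 1.0]] cam pos [337.  -2. 986.]
handle_a 0.9 [ 504. -224.   23.]
handle_a 0.83 [614.  23.  -1.]
handle_a 0.73 [ 390. -322.   -1.]
handle_a 0.7 [ 502. -158.   16.]
handle_a 0.7 [ 564. -395.    0.]
handle_a 0.62 [ 511. -291.   24.]
handle_a 0.52 [491. -80.  21.]
pad_a 0.76 [ 503. -157.    7.]
pad_a 0.74 [ 516. -294.   14.]
pad_a 0.73 [ 509. -228.   11.]
pad_a 0.67 [494. -87.  12.]
dry_rack 0.59 [512. 220.  -2.]
post 0.67 [521. 384.  13.]
[-3.05748779e+00 -7.21926156e-01  7.17682506e-05]
```

View pics/scene0.png

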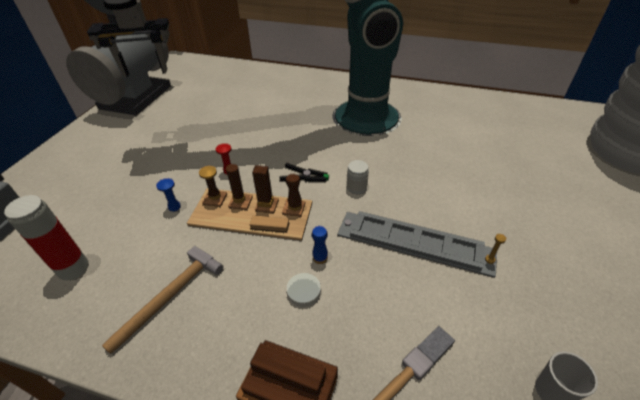

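View pics/top0.png

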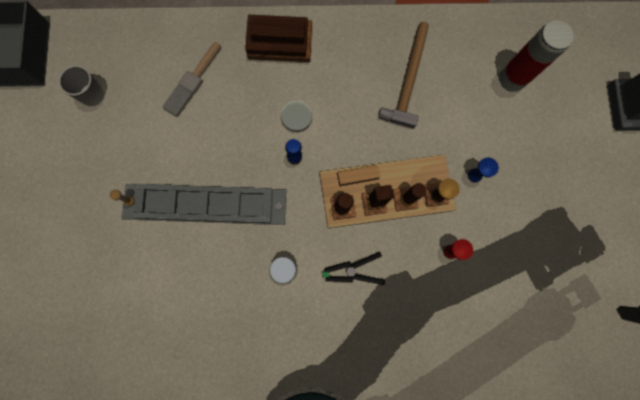

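The top view (left is +y) shows the rack with the post at its left end (~115,196) and the bolt at (279,206). The pads run at (344,203), (380,197), (413,194) and (441,190), and the brass knob is on the rightmost handle. The red and blue look-alikes stand off the board. I'll refine the positions and take crops.

```bash
python3 - <<'E'
from cell import viewer
import cv2, numpy as np
acc={}
cams={}
for n in ("scene","top"):
    ci=viewer.camera_info(n); R,t=np.array(ci["R"]),np.array(ci["t"]);K=np.array(ci["camera_matrix"])
    cams[n]=(K,R,t)
    for i in range(4):
        im=viewer.read_camera(n)
        for name in ("handle_a","handle_b","handle_c","handle_d","pad_a","dry_rack","post"):
            for d in viewer.pinpoint(name,n):
                if d["confidence"]>.4: acc.setdefault((n,name),[]).append(R.T@(np.array(d["at"])-t))
for k,v in acc.items():
    v=np.array(v); done=np.zeros(len(v),bool); out=[]
    for i in range(len(v)):
        if done[i]: continue
        m=np.linalg.norm(v-v[i],axis=1)<22; done|=m
        out.append((np.round(np.median(v[m],0),0).tolist(),int(m.sum())))
    print(k,sorted(out,key=lambda o:-o[0][1]))
for n in cams:
    K,R,t=cams[n]
    s=viewer.silhouettes("dry_rack",n)
    m=max(s,key=lambda d:d["confidence"])["mask"].astype(np.uint8)
    c=np.argwhere(m)[:,::-1].astype(float)
    ray=(np.c_[c,np.ones(len(c))]@np.linalg.inv(K).T)@R; C=-R.T@t
    P=C+ray*((22-C[2])/ray[:,2])[:,None]
    print(n,m.sum(),cv2.minAreaRect(P[:,:2].astype(np.float32)))
im=viewer.read_camera("scene")[:,:,::-1]; a=cv2.resize(im[140:250,140:340],(800,440),interpolation=cv2.INTER_CUBIC)
cv2.imwrite("pics/sc1.png",a)
im=viewer.read_camera("top")[:,:,::-1]; cv2.imwrite("pics/tc1.png",cv2.resize(im[150:230,310:470],(800,400),interpolation=cv2.INTER_CUBIC))
E
```

```text
('scene', 'handle_a') [([612.0, 21.0, 0.0], 4), ([487.0, -83.0, 18.0], 4), ([500.0, -152.0, 19.0], 4), ([506.0, -232.0, 19.0], 4), ([513.0, -291.0, 20.0], 4), ([389.0, -320.0, 0.0], 4), ([562.0, -391.0, -3.0], 4)]
('scene', 'handle_b') [([612.0, 21.0, 0.0], 4), ([487.0, -83.0, 18.0], 4), ([500.0, -152.0, 19.0], 4), ([506.0, -232.0, 19.0], 4), ([513.0, -291.0, 20.0], 4), ([389.0, -320.0, 0.0], 4), ([562.0, -391.0, -3.0], 4)]
('scene', 'handle_c') [([612.0, 21.0, 0.0], 4), ([487.0, -83.0, 18.0], 4), ([500.0, -152.0, 19.0], 4), ([506.0, -232.0, 19.0], 4), ([513.0, -291.0, 20.0], 4), ([389.0, -320.0, 0.0], 4), ([562.0, -391.0, -3.0], 4)]
('scene', 'handle_d') [([612.0, 21.0, 0.0], 4), ([487.0, -83.0, 18.0], 4), ([500.0, -152.0, 19.0], 4), ([506.0, -232.0, 19.0], 4), ([513.0, -291.0, 20.0], 4), ([389.0, -320.0, 0.0], 4), ([562.0, -391.0, -3.0], 4)]
('scene', 'pad_a') [([497.0, -86.0, 12.0], 4), ([503.0, -153.0, 9.0], 4), ([511.0, -227.0, 7.0], 4), ([518.0, -295.0, 10.0], 3)]
('scene', 'dry_rack') [([512.0, 220.0, -3.0], 4)]
('scene', 'post') [([517.0, 388.0, 8.0], 4)]
('top', 'handle_a') 
[... 625 characters left out ...]
, 'handle_d') [([615.0, 23.0, 1.0], 4), ([491.0, -80.0, 22.0], 3), ([502.0, -156.0, 15.0], 5), ([506.0, -228.0, 22.0], 3), ([513.0, -292.0, 19.0], 4), ([391.0, -322.0, -0.0], 3), ([563.0, -393.0, -2.0], 4)]
('top', 'pad_a') [([522.0, 385.0, 12.0], 1), ([495.0, -86.0, 11.0], 4), ([501.0, -161.0, 9.0], 4), ([507.0, -226.0, 11.0], 3), ([515.0, -290.0, 15.0], 3)]
('top', 'dry_rack') [([511.0, 219.0, -1.0], 4), ([512.0, -291.0, 23.0], 1)]
('top', 'post') [([521.0, 387.0, 10.0], 4)]
scene 4639 ((520.31787109375, 222.1908721923828), (350.2273864746094, 94.33393859863281), 86.67471313476562)
top 5675 ((507.7479553222656, 218.09063720703125), (352.3625793457031, 81.38582611083984), 86.57217407226562)
```

View pics/sc1.png

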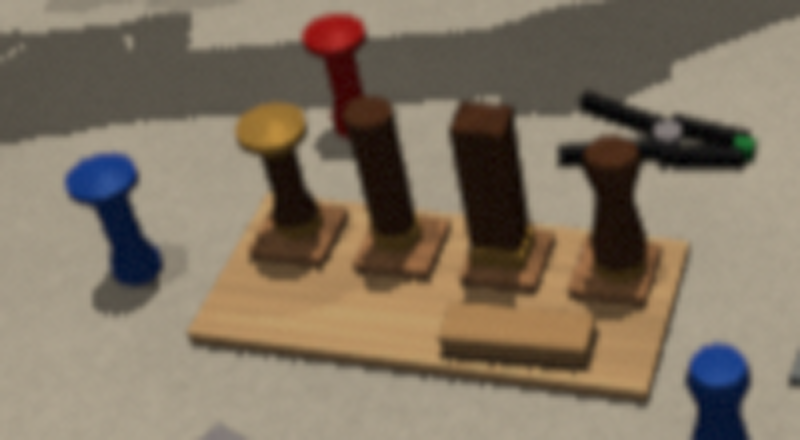

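View pics/tc1.png

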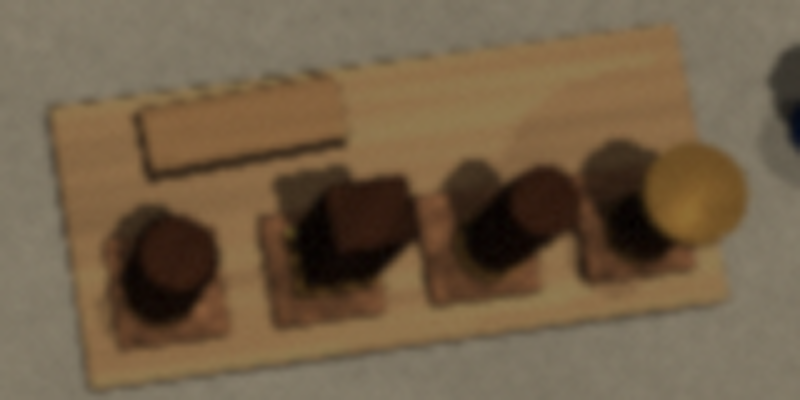

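Robot-left to right the order is c (hourglass, crop top at 178,252), a (square, 368,215), b (round, 545,200), d (brass knob, 696,195), and the post is at the +y end. I'll check this geometry by projecting it onto the top picture.

```bash
cat > geo.py <<'E'
import numpy as np
from cell import viewer
def cam(n):
    ci=viewer.camera_info(n); return np.array(ci["camera_matrix"]),np.array(ci["R"]),np.array(ci["t"])
def proj(n,P):
    K,R,t=cam(n); q=(np.atleast_2d(P)@R.T+t)@K.T; return q[:,:2]/q[:,2:]
def back(n,uv,z):
    K,R,t=cam(n); r=R.T@np.linalg.inv(K)@[uv[0],uv[1],1]; C=-R.T@t; return (C+r*(z-C[2])/r[2])
rack_c=np.array([510.,219.]); rack_yaw=-0.055
def rk(x,y):
    c,s=np.cos(rack_yaw),np.sin(rack_yaw); return rack_c+[c*x-s*y,s*x+c*y]
E
python3 - <<'E'
from geo import *
import cv2
for n,uv,z in (("c",(345.6,200.4),118),("a",(383.6,193),134),("b",(419,190),126),("d",(449.2,189),103)):
    print(n,np.round(back("top",uv,z)))
sc={"c":(152.5+140,38.+140),"a":(482/4+140,117/4+140),"b":(370/4+140,111/4+140),"d":(271/4+140,127/4+140)}
for n,z in (("c",114),("a",134),("b",126),("d",105)): print(n,"scene",np.round(back("scene",sc[n],z)))
im=viewer.read_camera("top")[:,:,::-1]; S=4
big=cv2.resize(im[170:240,105:300],None,fx=S,fy=S,interpolation=cv2.INTER_CUBIC)
im2=viewer.read_camera("scene")[:,:,::-1]
big2=cv2.resize(im2[205:285,330:525],None,fx=S,fy=S,interpolation=cv2.INTER_CUBIC)
for n,b,o in (("top",big,(105,170)),("scene",big2,(330,205))):
    for y in (-105,-35,35,105):
        P=[[*rk(y_,y+x_),22] for y_,x_ in ((-26,-26),(26,-26),(26,26),(-26,26))]
        cv2.polylines(b,[((proj(n,P)-o+.5)*S).astype(np.int32)],True,(0,255,0),1)
    P=[[*rk(a,c),22] for a,c in ((-40,-180),(40,-180),(40,180),(-40,180))]
    cv2.polylines(b,[((proj(n,P)-o+.5)*S).astype(np.int32)],True,(0,0,255),1)
cv2.imwrite("pics/rack1.png",np.vstack([big,big2]))
E
```

```text
c [490. -82. 118.]
a [ 500. -156.  134.]
b [ 506. -228.  126.]
d [ 511. -296.  103.]
c scene [494. -80. 114.]
a scene [ 506. -152.  134.]
b scene [ 511. -223.  126.]
d scene [ 519. -289.  105.]
```

View pics/rack1.png

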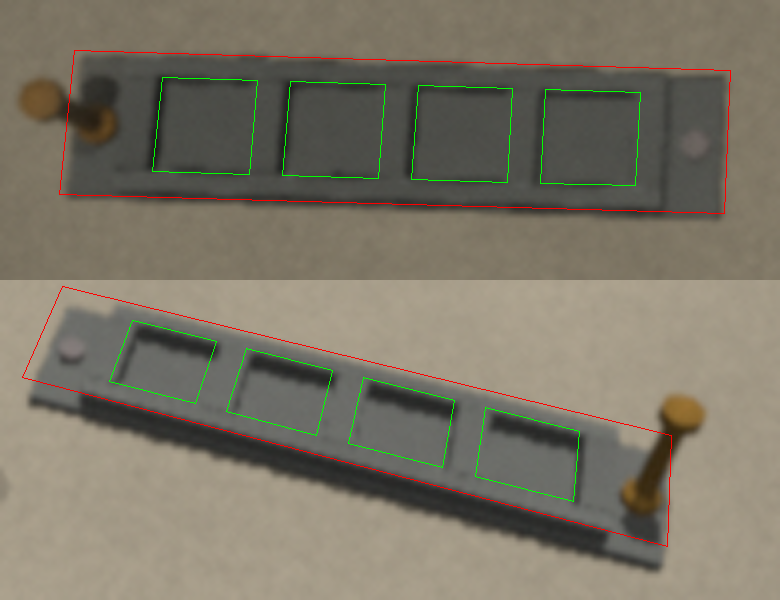

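The projected cells match the pictures to about 2–3 mm. The scene view suggests a shift of roughly (+1,+1), which I'll apply. Starting with handle c.

```bash
sed -i 's/rack_c=np.array(\[510.,219.\])/rack_c=np.array([511.5,220.])/; s/rack_yaw=-0.055/rack_yaw=-0.05/' geo.py
cat > act.py <<'E'
from geo import *
from cell import robot, grip, kin
from scipy.spatial.transform import Rotation as Ro
import cv2, sys
PADYAW=0.1
H={"c":((491,-81),57,25,105),"a":((502,-154.5),75,28,35),"b":((508,-227),70,30,-35),"d":((514,-293),50,22,-105)}
SGN=-1
def rot(yaw,s=None):
    y=(s or SGN)*np.array([np.cos(yaw),np.sin(yaw),0]); z=np.array([0,0,-1.])
    return Ro.from_matrix(np.c_[np.cross(y,z),y,z]).as_rotvec()
def st(tag):
    o=robot.observe(); print(tag,"t%.1f"%o["t"],"tcp",np.round(o["tcp_pos"],1),"w%.1f"%(92*o["grip_width"]),"gf",np.round(o["grip_force"],1),"F",np.round(o["contact_force"],1)); return o
UP=250
def pick(n,xy=None,op=.75):
    p,g,w,_=H[n]; p=xy or p; z=22+g-19; r=rot(PADYAW)
    grip(op,20); robot.movep([*p,UP],r)
    robot.servo_line([*p,z],100); st("at")
    grip((w+5)/92); st("near"); grip(0.0 if w<5 else (w-6)/92,20); st("grip")
    robot.servo_line([*p,z+15],40); o=st("lift")
    robot.servo_line([*p,UP],150)
def place(n):
    p=rk(0,H[n][3]); g=H[n][1]; z=8+g-19; r=rot(rack_yaw)
    robot.servo_line([*p,UP],180,rotation=r); robot.hold(.3)
    robot.servo_line([*p,z+25],120); robot.servo_line([*p,z+.7],30); robot.hold(.3); st("down")
    grip((H[n][2]+6)/92); robot.hold(.3); grip(.72); robot.hold(.2); st("open")
    robot.servo_line([*p,z+30],60); robot.servo_line([*p,UP],150)
def pic(f):
    a=viewer.read_camera("scene")[140:290,140:530,::-1]; b=viewer.read_camera("top")[140:240,90:480,::-1]
    cv2.imwrite(f,cv2.resize(np.vstack([a,b]),None,fx=2,fy=2,interpolation=cv2.INTER_CUBIC))
E
python3 - <<'E'
from act import *
for s in (1,-1):
    for n in H:
        p,g,w,y=H[n]
        for q,yaw,z in ((p,PADYAW,3+g),(p,PADYAW,250),(rk(0,y),rack_yaw,250),(rk(0,y),rack_yaw,g-10)):
            j=kin.ik([*q,z],rot(yaw,s)); print(s,n,None if j is None else np.round(j,2).tolist())
E
```

```text
1 c [0.5, 0.46, -0.49, 2.05, 0.33, 0.71, -0.1]
1 c [0.57, 0.2, -0.54, 1.87, 0.11, 1.1, 0.09]
1 c [0.1, 0.57, -1.04, 1.6, 0.51, 1.27, -1.07]
1 c [0.05, 0.83, -0.97, 1.76, 0.81, 1.0, -1.29]
1 a [0.61, 0.47, -0.46, 1.97, 0.29, 0.77, 0.08]
1 a [0.64, 0.24, -0.47, 1.82, 0.12, 1.11, 0.23]
1 a [0.26, 0.5, -1.05, 1.68, 0.46, 1.23, -0.95]
1 a [0.16, 0.73, -0.93, 1.85, 0.72, 0.95, -1.15]
1 b [0.66, 0.5, -0.37, 1.91, 0.25, 0.78, 0.24]
1 b [0.7, 0.29, -0.41, 1.75, 0.13, 1.13, 0.35]
1 b [0.3, 0.37, -0.88, 1.76, 0.31, 1.16, -0.73]
1 b [0.19, 0.61, -0.77, 1.93, 0.58, 0.83, -0.95]
1 d [0.7, 0.57, -0.32, 1.83, 0.25, 0.77, 0.36]
1 d [0.75, 0.35, -0.37, 1.67, 0.14, 1.15, 0.45]
1 d [0.34, 0.28, -0.75, 1.82, 0.21, 1.12, -0.53]
1 d [0.17, 0.55, -0.57, 2.0, 0.45, 0.71, -0.73]
-1 c [-0.0, 0.41, 0.12, 2.08, -0.08, 0.66, -2.87]
-1 c [-1.02, 0.35, 1.39, 1.96, -0.38, 1.15, -2.52]
-1 c [0.21, 0.74, -1.32, 1.59, 0.73, 1.39, 1.91]
-1 c [0.2, 1.11, -1.34, 1.75, 1.14, 1.28, 1.66]
-1 a [0.09, 0.41, 0.18, 2.01, -0.11, 0.73, -2.71]
-1 a [0.21, 0.2, 0.03, 1.84, -0.01, 1.1, -2.8]
-1 a [0.37, 0.66, -1.31, 1.68, 0.66, 1.33, 2.03]
-1 a [0.34, 1.02, -1.33, 1.84, 1.08, 1.23, 1.75]
-1 b [0.17, 0.47, 0.24, 1.94, -0.16, 0.75, -2.54]
-1 b [0.25, 0.25, 0.13, 1.78, -0.04, 1.11, -2.65]
-1 b [0.53, 0.58, -1.31, 1.75, 0.59, 1.28, 2.18]
-1 b [0.49, 0.99, -1.33, 1.91, 1.07, 1.19, 1.84]
-1 d [0.25, 0.55, 0.28, 1.86, -0.21, 0.75, -2.4]
-1 d [0.3, 0.31, 0.21, 1.7, -0.07, 1.13, -2.52]
-1 d [0.7, 0.52, -1.3, 1.8, 0.53, 1.24, 2.34]
-1 d [0.63, 1.02, -1.33, 1.98, 1.11, 1.17, 1.91]
```

```bash
sed -i 's/^SGN=-1/SGN=1/' act.py
python3 - <<'E'
from act import *
p=robot.observe()["tcp_pos"]; robot.servo_line([p[0],p[1],UP],150)
pick("c"); place("c"); pic("pics/c1.png")
E
```

```text
at t9.1 tcp [491.4 -81.1  60.4] w68.8 gf 0.0 F [0.3 1.1 0.4]
near t9.7 tcp [491.1 -81.   60. ] w34.0 gf 20.0 F [-0.7  0.2  0.8]
grip t9.9 tcp [491. -81.  60.] w34.2 gf 20.0 F [-0.6  0.7  0.8]
lift t10.4 tcp [491.1 -81.1  75.2] w33.8 gf 20.0 F [-0.2  0.3 -0.9]
down t17.3 tcp [516.8 324.8  46.8] w34.1 gf 20.0 F [ 0.4  0.8 -1.1]
open t18.7 tcp [516.8 324.9  46.7] w66.2 gf 0.0 F [ 0.3 -0.6 -0.4]
```

View pics/c1.png

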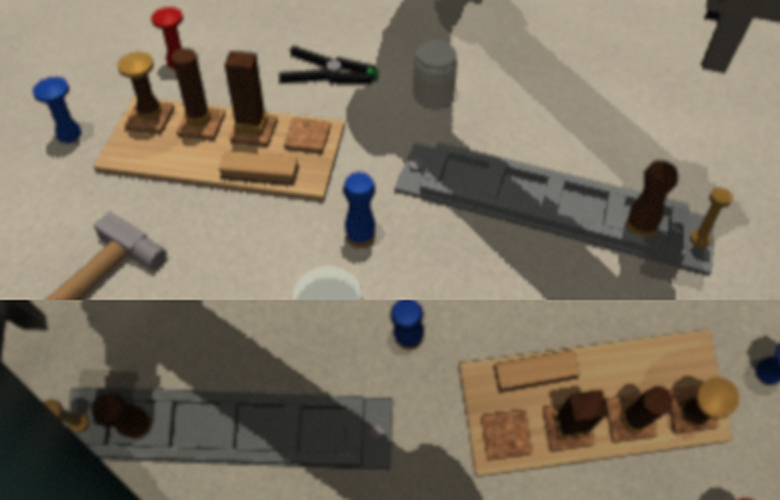

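c stands upright in the post-side cell (scene crop 655,200), and its pad is empty. Now a and b.

```bash
python3 - <<'E'
from act import *
pick("a"); place("a"); pic("pics/a1.png")
if abs(92*robot.observe()["grip_width"]-66)<5:
    pick("b"); place("b"); pic("pics/b1.png")
E
```

```text
at t24.6 tcp [ 502.4 -154.6   78.5] w68.9 gf 0.0 F [-0.1  0.8  0.2]
near t25.3 tcp [ 502.  -154.5   78. ] w32.7 gf 0.0 F [-0.4  0.5  0.7]
grip t25.5 tcp [ 502.  -154.5   78. ] w28.0 gf 19.7 F [ 1.3  0.8 -0.3]
lift t26.1 tcp [ 502.1 -154.6   93.3] w28.3 gf 19.7 F [-0.6  0.5 -0.3]
down t32.7 tcp [513.3 255.   64.8] w28.0 gf 19.7 F [-0.2 -0.7 -0.1]
open t34.2 tcp [513.3 255.   64.7] w66.1 gf 0.0 F [-0.2  0.5 -0.2]
at t40.0 tcp [ 508.4 -227.1   73.5] w69.2 gf 0.0 F [ 0.2 -0.6  0.6]
near t40.7 tcp [ 508. -227.   73.] w34.8 gf 0.0 F [0.5 0.4 1.2]
grip t40.9 tcp [ 507.9 -227.    72.9] w29.7 gf 20.0 F [-0.  -0.2 -0. ]
lift t41.5 tcp [ 508.1 -227.1   88.3] w29.4 gf 20.0 F [ 0.2 -0.3 -0.1]
down t48.2 tcp [509.8 185.1  59.8] w29.9 gf 20.0 F [ 0.2  0.2 -0.5]
open t49.6 tcp [509.8 185.   59.7] w66.3 gf 0.0 F [-0.  -0.5  0.1]
```

View pics/b1.png

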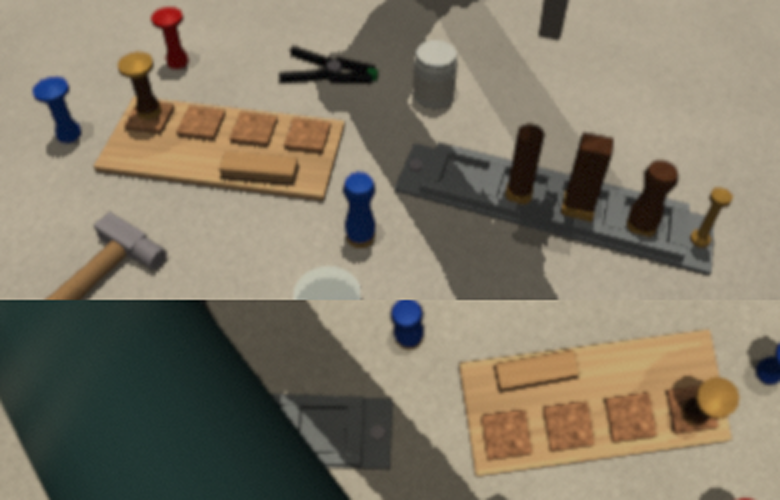

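b, a and c stand upright in cells 3, 2 and 1 from the post (crop 525,165; 588,175; 655,200). Next is d, gripped on the slim part with a fallback to the knob.

```bash
python3 - <<'E'
from act import *
H["d"]=((514,-293),48,22,-105)
pick("d"); 
o=st("up")
if 92*o["grip_width"]>17: place("d")
pic("pics/d1.png")
E
```

```text
at t55.7 tcp [ 514.3 -293.2   51.5] w69.1 gf 0.0 F [-0.4  0.2 -0.6]
near t56.3 tcp [ 514.  -293.1   51.1] w42.0 gf 20.0 F [-0.9  0.6  1. ]
grip t56.5 tcp [ 514.  -293.1   51.1] w41.8 gf 20.0 F [-0.3  0.7  0.4]
lift t57.0 tcp [ 514.1 -293.1   66.3] w41.9 gf 20.0 F [-0.4  0.1 -0.6]
up t58.4 tcp [ 513.4 -292.8  249. ] w42.0 gf 20.0 F [-0.1  0.8 -1. ]
down t64.1 tcp [506.3 115.1  37.8] w41.8 gf 20.0 F [ 0.1  0.2 -1.5]
open t65.3 tcp [506.3 115.1  37.7] w66.2 gf 0.0 F [-0.2 -0.5 -0.1]
```

View pics/d1.png

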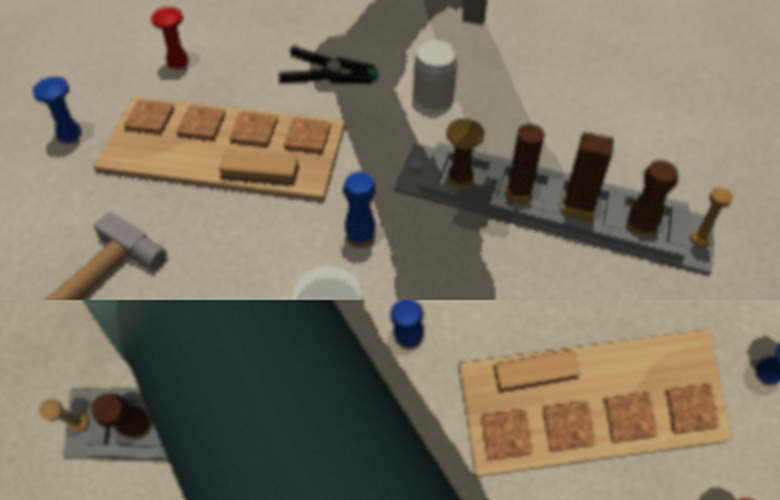

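All four are standing. I'll move the arm clear and check that the feet are seated in the cells.

```bash
python3 - <<'E'
from act import *
robot.movep([480,-250,300],rot(0.1)); robot.hold(.5); st("")
S=4
a=viewer.read_camera("scene")[195:285,330:530,::-1]; b=viewer.read_camera("top")[175:235,100:300,::-1]
cv2.imwrite("pics/fin.png",cv2.resize(np.vstack([a,b]),None,fx=S,fy=S,interpolation=cv2.INTER_CUBIC))
for n in ("scene","top"):
    K,R,t=cam(n)
    for d in viewer.pinpoint("handle_a",n):
        P=R.T@(np.array(d["at"])-t)
        if P[1]>60:
            q=P[:2]-rack_c; c,s=np.cos(rack_yaw),np.sin(rack_yaw)
            print(n,np.round([c*q[0]+s*q[1],-s*q[0]+c*q[1],P[2]],1),round(d["confidence"],2))
E
```

```text
t69.3 tcp [ 480.1 -249.9  300. ] w65.9 gf 0.0 F [0.3 0.2 0.2]
scene [ -1.2 -36.6   5.7] 0.9
scene [ -3.4 102.7   2.2] 0.82
scene [  -0.3 -105.5    4.8] 0.6
scene [ 0.  34.4  5.9] 0.56
top [  -4.1 -103.5    7.7] 0.95
top [  1.1 106.2   7.2] 0.88
top [ 3.1 35.6  2.2] 0.81
top [ -1.4 -36.4  11.1] 0.59
```

View pics/fin.png

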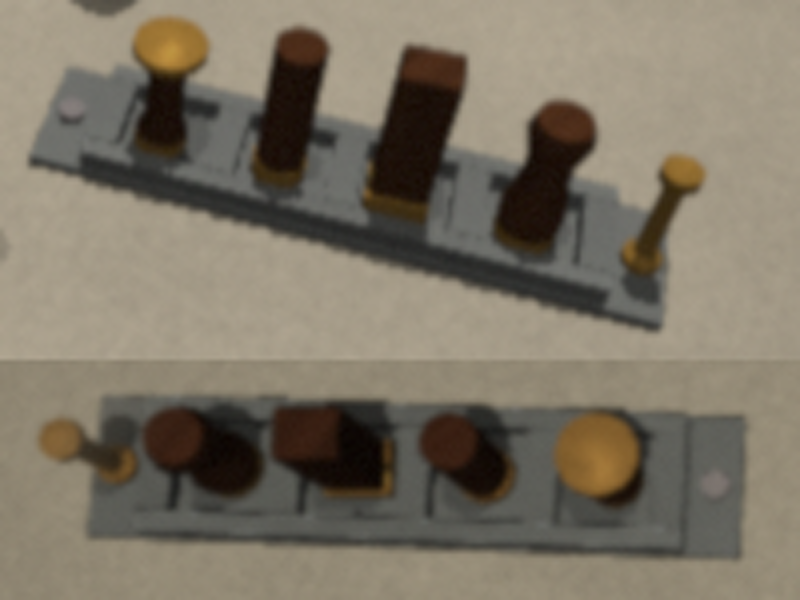

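In both views the feet are inside their cells. The rack-frame positions are within about 4 mm of the cell centres, and there was no contact force on lowering. The order from the post is c, a, b, d.

```bash
python3 -c "
from cell import robot
print(robot.job_done())"
```

```text
the job is handed in; nothing more can be done
None
```

All four knife handles stand upright in the drying rack in the order c, a, b, d counting from the brass post, let go and with the arm clear, and the job was handed in at about 70 s.

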